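# Press a foot plug into a rack leg with a one-handed bar clamp

## Robot

A 7-joint arm with a two-finger parallel gripper is mounted at the origin on the work surface. World frame = base frame: x ahead of the robot, y to its left, z up, the work surface at z = 0. Lengths are in m, angles in degrees, forces in N, time in s.
With the tool pointing down it reaches from about 0.425 to 0.875 m from the base axis. Payload 4.7 kg.
Tool frame: the origin (TCP) lies between the finger pads; the fingertips stand 19 mm ahead of it and the grasp point (between the pads) is the TCP; x points along the fingers, z is the direction in which the jaws open and shut, and the axes are right-handed (so a half turn about x gives the same grasp; the last joint's range is limited). The gripper opens to 87 mm and grips with 3 to 60 N. Pads are 19 mm wide; open, the fingers measure 117 mm over their backs; the gripper's body (75 mm by 190 mm) begins 51 mm behind the grasp point.
Start: joints at [69.677, 18.392, -4.016, 83.108, 1.295, 78.541, -3.26], TCP at [0.234, -0.606, 0.242] pointing down, gripper open.
Joint ranges: [-163.93, 163.93], [-17.29, 119.83], [-79.2, 71.16], [3.27, 140.29], [-89.18, 269.18], [5.43, 117.66], [-154.24, 154.24]. Speed limits (degrees/s): [147.25, 147.25, 180, 180, 180, 180, 180].

## Interface

Orientations are given as [roll, pitch, yaw] about the fixed x, y, z axes, in that order (R = Rz(yaw) Ry(pitch) Rx(roll)).
In Python, from cell import monitor, read_camera, camera_model, env, regions_of gives the robot as it stands. The module is installed in compiled form; this text tells all that it offers.
- The arm moves only by the tool step_arm, never from a script. Its argument "deltas" is a list of rows, each a list of 5 numbers: the gripper's target within -1 to 1 (fully open at 1, half-way at 0, shut at -1), then the shift along the tool's x, y, z in m, then the turn about the tool's x in degrees. A call has 1 to 12 rows; each row is the pose to reach, as a shift and turn from the pose commanded when the call began, along the tool's axes at that moment; what a row does not reach only later rows make up. A row lasts 1/8 s, in which the tool goes at most 62.5 mm and 10.7 degrees, less where a joint would pass 70% of its speed; a pose out of reach is approached as far as the arm can. A call with a gripper value outside its range is refused whole. The fingers move at their own pace and stop on an object; "newtons" is the grip in N (left out, the last holds). Time passes only in rows, so rows that repeat a pose let the fingers close. It gives the time, the measured TCP pose, the force and the opening at its end, in the units of the state.
- monitor.get_obs(): the state, without advancing time (a new reading comes with each control period).
- read_camera(name): name is "side" or "top"; returns (picture, depth): 480x640x3 uint8, red, green, blue; 480x640 float32, m along the optical axis (not along the pixel's ray), 0 where there is no reading.
- camera_model(name): a dict with "fx", "fy", "cx", "cy" (pixels), "k1" (the pictures are not rectified: a ray, as slopes to the right and down, at radius r is drawn at 1 + k1 r^2 times it, then the intrinsics apply), "xyz" and "attitude" of the camera in the world. Camera axes: x right, y down, z forward; pixel columns grow to the right and rows downward; lengths in m; the calibration is good to about 2 mm. A picture is of the moment at which its call begins. camera_model takes no time and is no camera call.
- env.sign_off(): hands the job in, once; it reports no verdict.
Trained networks look in the newest picture that a camera, given by its name, has taken for a name from the list of things; names that differ only in an ending like _2 or _b are one class to them, and where a whole thing is asked for, a point or a joint stands for the part that bears it (a point fixed in the world has none). Each returns a list of dicts, best first, with "p" (0 to 1); they miss things now and then, are a little off and sometimes report something else, mostly with a low value. They report only what shows in the picture. A call takes as long as a camera call.
- regions_of(camera, thing): "pixels" (480x640 bool, what is visible of it) and "pixel" ([column, row] in pixels, amid what is visible of it).
The state is a dict: "time_s": time; "qpos": joint angles; "joint_velocities": joint speeds; "effort": joint torques, N m; "tool_pos": TCP position; "tool_rot": TCP orientation; "force": force on the tool from outside, world axes, zero at the start; "wrist_torque": the same for the moment, N m; "grip_width": finger opening in m.
Only numpy, scipy, OpenCV 4.12 (cv2) and the standard library are available. Lean on these libraries where they do the work, as an engineer would, in place of code of your own. Each camera call takes 0.05 s, during which the arm holds its last target. There are 200 camera calls.

## Task

A tube leg of a storage rack lies in the bar clamp that is screwed to the bench as a small press, with its plastic foot plug only started in the end. Pump the clamp's trigger until the plug is fully home and finish with a firm but measured squeeze that beds it, going by the feel of the trigger so that you neither crush the plug nor strain the clamp; then hold the release lever pressed, slide the jaw all the way back to the stop block, and let go. Do not push the plug by hand, and leave the other things on the bench where they are.

Things in the scene. Friction and masses are not known exactly. Their poses are not given: they have to be found in the camera images.
- press: Plywood baseboard, 15 mm thick, screwed to the bench, with a fixed steel clamp bar (20 mm wide, centre line 58 mm above the bench). Origin on the bench below that line, at the tube end. x: along the bar, closing direction, from sliding head to leg and fixed jaw; y: across, towards leg and jaws (handle and trigger lie at -y); z up. Board: y -18 to +108 mm; none below handle and trigger.
- stop_face (a point): The face of the wooden stop block (75 mm high, 45 mm long along the bar, 30 mm wide) that stands across the bar behind the head; the head's tail (36 mm wide) meets this face when the jaw is fully back. The point is on the bar's centre line, 246 mm behind the tube end; axes as the press.
- leg: The square steel tube leg, 38 x 38 mm, 200 mm long, held fast in a wooden cradle against the fixed end jaw, its axis at press y = +65 mm, 58 mm above the bench. Origin in the centre of the end that takes the plug (press x = 0); x runs along the tube, away from the sliding jaw.
- plug: Grey plastic foot plug: a 38 x 38 x 5 mm flange on a ribbed stub that goes into the tube. Origin in the centre of the flange's inner face; home when that face lies on the tube end. The ribs are tight (about 44 N to move) and hold it wherever it is. It beds with more than 50 N from the jaw; more than 95 N crushes it.
- plug_slide (a joint): How far the plug stands out of the tube, in m: the gap between flange and tube end. 0 is fully home; it starts at 0.007 to 0.012.
- clamp_head: Sliding black clamp head. Origin on the bar's centre line, level with the jaw pad's face; axes as the press. Jaw: x -32 to 0, y to +88 mm. Housing: x -85 to -6, y -32 to +34, 32 mm high. Handle: x -77 to -55, y -32 to -130, 26 mm high. Tail: x -145 to -85, y -20 to +16, 28 mm high. Slides with about 3 N; a brake blocks it backwards unless the release is pressed. Not to be strained with over 70 N.
- jaw_slide (a joint): How far the jaw is open, in m: distance of the pad face behind the place where it bears on a fully home plug. 0: on a home plug; 0.0955: all the way back, against the stop block; starts at 0.018 to 0.032.
- trigger (a joint): Squeeze of the trigger, in rad: 0 let go, 0.30 as far as it goes (it swings back towards the handle); a spring of 2 to 4 N at trigger_pull returns it. A full stroke moves the head about 6 mm forward free, 3 to 4 mm against the plug (the first 0.04 rad are idle). It must return to 0 between strokes; the brake keeps the gain. On a home plug a fresh 20 N squeeze stops at 0.15 to 0.25.
- trigger_pull (a point): Where to push: front (+x) of the round swell (14 mm) on the trigger's steel blade, 120 mm from its pivot; travel 36 mm to -x. Blade 10 mm thick, 22 mm high (z 47 to 69 mm), 83 mm of it beyond the housing, to -y. Force here: 5 to 8 N free, 16 to 20 N while the plug moves; held against a home plug it gives 3 to 3.8 times as much there (20 N: 60 to 76 N). At 0.30 rad it meets a hard stop.
- release (a joint): Press of the release lever, in rad: 0 let go (a spring holds it there), 0.17 fully pressed; above about 0.06 the brake is off. It must be kept pressed while the head is slid back.
- release_press (a point): Where to press the release lever: its outer (+y) face, 36 mm behind its pivot. A steel paddle 56 mm long, 8 mm thick, 22 mm high (z 47 to 69 mm), along the tail's +y side and ending level with the tail's end, pressed in -y towards the tail: 6 mm and about 7 N here when fully pressed. Pinching paddle and tail together takes 52 mm across, 46 mm when pressed.
- tail_flank (a point): The point on the other (-y) side of the tail opposite release_press, 58 mm above the bench, 21 mm before the tail's end: the place for the other finger of a pinch. It lies 47 mm behind the back of the handle.
- mallet: A rubber mallet lying on the bench, 230 mm long; origin below its head. A bystander.
- tape: A roll of packing tape, 108 mm across, 48 mm high, lying flat; origin below its centre. A bystander.
- spare_leg: A finished tube leg with its plug in, 205 x 38 x 38 mm, lying on the bench; origin below its middle. A bystander.

How it is judged:
By the outcome, as a careful person would: the job done as asked, in the order asked, and still so for the second after the job is handed in, with the robot touching nothing.
It also fails if it takes over 72 s, if anything falls off the work surface, if the arm or the gripper's body presses on something with over 40 N, if the wrist force passes 120 N, or if a joint passes its speed limit or range.

## Working session

There is one attempt and no reset: what is moved stays moved. The work goes in short steps, Python scripts to look and compute and a tool call to move; the robot and the scene stay as the last step left them, time stands still between calls to the robot, and variables do not carry over. Pictures are saved under pics/ and viewed, about 8 in all and at most 12, crops included, and the job is handed in when it is done.

Besides the shell and the picture viewer there is one more tool, called after "Request:" as name(argument=value, ...), one argument or row to a line, values as JSON. step_arm: Moves the arm, as the interface text tells. Its arguments: {"type":"object","properties":{"deltas":{"type":"array"},"newtons":{"type":"number"}},"required":["deltas"]}

```bash
mkdir -p pics; cat > h.py <<'E'
import numpy as np, cv2
from scipy.spatial.transform import Rotation as R
from cell import monitor, read_camera, camera_model, env, regions_of
def rot(a): return R.from_euler('xyz',a,degrees=True).as_matrix()
def cam(n):
    m=camera_model(n); a=np.array(m['attitude'],float)
    Rm=a if a.shape==(3,3) else rot(a)
    return m,Rm
def cloud(n,d):
    m,Rm=cam(n); v,u=np.mgrid[0:480,0:640]
    xd=(u-m['cx'])/m['fx']; yd=(v-m['cy'])/m['fy']; x,y=xd.copy(),yd.copy()
    for _ in range(8):
        s=1+m['k1']*(x*x+y*y); x,y=xd/s,yd/s
    P=np.stack([x*d,y*d,d],-1)@Rm.T+np.array(m['xyz']); P[d<=0]=np.nan
    return P
def proj(n,p):
    m,Rm=cam(n); c=(np.atleast_2d(p)-m['xyz'])@Rm; x,y=c[:,0]/c[:,2],c[:,1]/c[:,2]
    s=1+m['k1']*(x*x+y*y); return np.stack([m['fx']*x*s+m['cx'],m['fy']*y*s+m['cy']],-1)
def save(n,im): cv2.imwrite('pics/'+n,im[:,:,::-1])
E
python3 - <<'E'
from h import *
print(monitor.get_obs())
for n in('top','side'):
    print(camera_model(n))
    im,d=read_camera(n); save(n+'0.png',im); P=cloud(n,d)
    for t in ['press','leg','plug','clamp_head','trigger','release','mallet','tape','spare_leg']:
        r=regions_of(n,t)
        for k in r[:2]:
            q=P[k['pixels']]; print(n,t,round(k['p'],2),k['pixel'],k['pixels'].sum(),np.nanmedian(q,0).round(3),np.nanmin(q,0).round(3),np.nanmax(q,0).round(3))
E
```

```text
{'time_s': 0.0, 'qpos': array([69.67795202, 18.44010565, -4.01619734, 83.1741064 ,  1.29468497,
       78.5407058 , -3.25811437]), 'joint_velocities': array([ 0.01644752, -0.02696809,  0.0173482 ,  0.00642475, -0.00545859,
        0.06095164,  0.02657427]), 'effort': array([ 5.02724124e-04, -4.91292429e+01, -4.03718837e-01, -3.12524736e+01,
       -6.39852695e-02,  4.38840862e-02,  1.73047692e-04]), 'tool_pos': array([ 0.23409272, -0.6058344 ,  0.24045668]), 'tool_rot': array([-177.29632443,   89.89018742,  113.83791025]), 'force': array([ 0.67958987, -0.55896459, -0.12601451]), 'wrist_torque': array([0.01089722, 0.01103775, 0.05779809]), 'grip_width': 0.08696936300996679}
{'fx': 481.83455172687076, 'fy': 481.83455172687076, 'cx': 325.6621562200527, 'cy': 233.0296166946413, 'k1': -0.1272656450677286, 'xyz': array([ 0.49126777, -0.15699395,  0.96578866]), 'attitude': array([-171.38900698,   -1.29862434,  -88.79758837])}
top press 0.63 [177.7, 313.7] 20940 [0.465 0.102 0.053] [ 0.348 -0.168 -0.006] [0.619 0.474 0.09 ]
top press 0.35 [146.4, 326.3] 259 [0.441 0.147 0.071] [0.421 0.14  0
[... 1374 characters left out ...]
0.34 [359.0, 328.4] 4631 [0.496 0.073 0.069] [ 0.412 -0.104 -0.005] [0.647 0.148 0.077]
side trigger 0.97 [303.8, 335.5] 539 [0.573 0.098 0.062] [ 0.532  0.022 -0.003] [0.632 0.106 0.07 ]
side release 0.64 [383.6, 310.8] 157 [0.453 0.012 0.066] [ 0.445 -0.055  0.011] [0.468 0.046 0.072]
side mallet 0.61 [408.5, 186.1] 1466 [ 0.472 -0.454  0.035] [ 0.39  -0.561 -0.006] [ 0.658 -0.426  0.057]
side mallet 0.36 [199.2, 305.9] 2787 [0.787 0.067 0.033] [ 0.734 -0.046 -0.005] [0.879 0.116 0.051]
side tape 0.78 [202.0, 306.2] 2710 [0.785 0.068 0.034] [ 0.734 -0.046 -0.005] [0.864 0.116 0.051]
side spare_leg 0.62 [321.2, 205.5] 1715 [ 0.658 -0.338  0.031] [ 0.561 -0.436 -0.003] [ 0.769 -0.309  0.042]
```

View pics/top0.png

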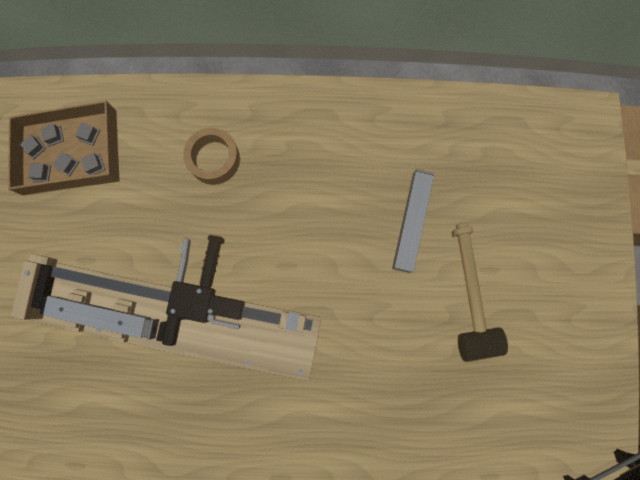

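View pics/side0.png

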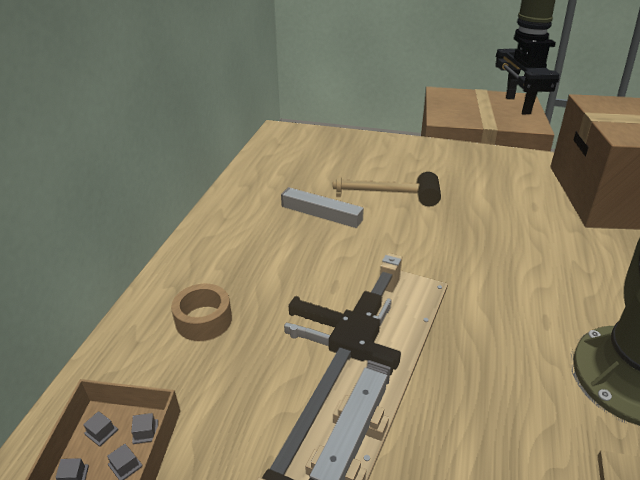

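The top view shows the press running from (30,290) to (310,340), with the head at (190,300), the trigger at (185,260), the handle at (212,260), the release paddle at (225,322) and the stop block at (293,321). The side view agrees. Next I'll fit the press frame.

```bash
cat > fit.py <<'E'
from h import *
out={}
for n in('top','side'):
    im,d=read_camera(n); P=cloud(n,d)
    r=regions_of(n,'leg')[0]['pixels']; q=P[r]; q=q[(q[:,2]>.07)&(q[:,2]<.084)]
    (cx,cy),(w,h),a=cv2.minAreaRect(q[:,:2].astype(np.float32)*1000)
    c,dr=q[:,:2].mean(0),np.linalg.svd(q[:,:2]-q[:,:2].mean(0),full_matrices=False)[2][0]
    dr=dr*np.sign(dr[1]); print(n,'leg rect',cx,cy,w,h,a,'pca',np.degrees(np.arctan2(dr[1],dr[0])),c,q[:,2].mean())
    out[n]=(im,P)
np.savez('c.npz',it=out['top'][0],pt=out['top'][1],is_=out['side'][0],ps=out['side'][1])
# ortho height maps in provisional frame
z=np.load('c.npz')
yaw=np.arctan2(dr[1],dr[0]); X=np.array([np.cos(yaw),np.sin(yaw)]); Y=np.array([-X[1],X[0]])
O=np.array([.442,.148])-Y*.065; print('O',O,np.degrees(yaw))
ims=[]
for i,p in(('it','pt'),('is_','ps')):
    q=z[p].reshape(-1,3); co=z[i].reshape(-1,3); ok=~np.isnan(q[:,0])
    u=((q[:,:2]-O)@X*1000); v=((q[:,:2]-O)@Y*1000)
    s=1.5; U=((u+300)*s); V=((v+150)*s); ok&=(U>=0)&(U<800)&(V>=0)&(V<420)
    g=np.zeros((420,800,3),np.uint8); o=np.argsort(q[ok,2])
    for k in np.flatnonzero(ok)[o]: cv2.circle(g,(int(U[k]),int(V[k])),1,co[k].tolist(),-1)
    for x in range(-300,233,50): cv2.line(g,(int((x+300)*s),0),(int((x+300)*s),6 if x else 420),(255,0,0),1)
    for y in range(-150,130,50): cv2.line(g,(0,int((y+150)*s)),(6 if y else 800,int((y+150)*s)),(255,0,0),1)
    ims.append(g[:290] if 0 else g)
save('ortho.png',cv2.resize(np.vstack(ims),(571,600),interpolation=cv2.INTER_AREA) if 0 else ims[0]); save('ortho_s.png',ims[1])
E
python3 fit.py
```

```text
Traceback (most recent call last):
  File "fit.py", line 5, in <module>
    r=regions_of(n,'leg')[0]['pixels']; q=P[r]; q=q[(q[:,2]>.07)&(q[:,2]<.084)]
      ~~~~~~~~~~~~~~~~~~~^^^
IndexError: list index out of range
```

```bash
python3 - <<'E'
s=open('fit.py').read()
s=s.replace("    r=regions_of(n,'leg')[0]['pixels'];","    rr=regions_of(n,'leg')\n    while not rr: im,d=read_camera(n); P=cloud(n,d); rr=regions_of(n,'leg')\n    r=rr[0]['pixels'];")
open('fit.py','w').write(s)
E
python3 fit.py
```

```text
top leg rect 457.72601318359375 249.34286499023438 215.62966918945312 39.61006546020508 80.14117431640625 pca 80.21774773616099 [0.45729303 0.24724297] 0.07533892238978612
side leg rect 458.43304443359375 250.42173767089844 218.4463348388672 38.3939323425293 80.52124786376953 pca 79.90748876411185 [0.45924056 0.25957894] 0.07521995255360946
O [0.5059942  0.13660953] 79.90748876411185
```

View pics/ortho.png

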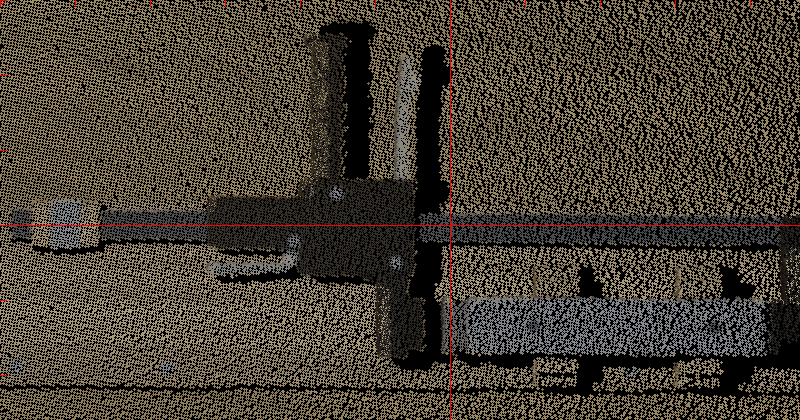

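View pics/ortho_s.png

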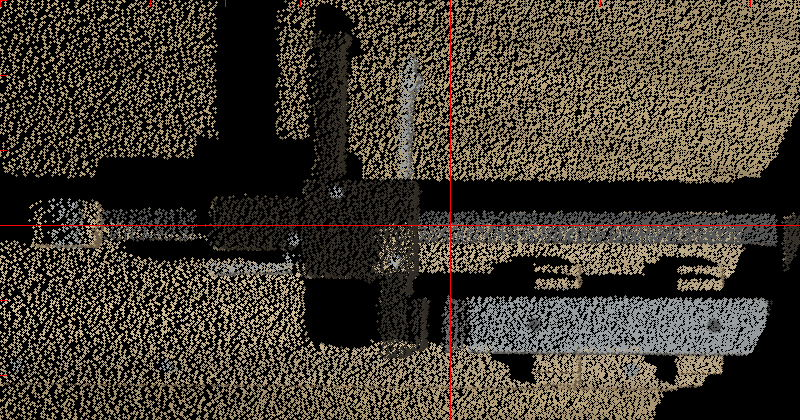

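The ortho maps (1.5 px/mm, red lines at the provisional origin) match the description:

| Feature | Top ortho position |
|---|---|
| Stop face | column about 103 |
| Tube end | about 467 |
| Jaw pad | about 427 |
| Trigger swell | (411,78) |
| Paddle | (215–295,268) |

The frame needs about +2.5 mm in y and +13 mm in x, so I'll refine it numerically.

```bash
cat > fr.py <<'E'
from h import *
yaw=np.radians(80.05); X=np.array([np.cos(yaw),np.sin(yaw)]); Y=np.array([-X[1],X[0]])
O=np.array([.5060,.1366])+X*.013+Y*.0024
def topress(q): return np.c_[(q[:,:2]-O)@X,(q[:,:2]-O)@Y,q[:,2]]*1000
def toworld(x,y): return O+X*x/1000+Y*y/1000
E
python3 - <<'E'
from fr import *
z=np.load('c.npz')
for p in('pt','ps'):
    q=topress(z[p].reshape(-1,3)); q=q[~np.isnan(q[:,0])]
    def sel(x0,x1,y0,y1,z0,z1): return q[(q[:,0]>x0)&(q[:,0]<x1)&(q[:,1]>y0)&(q[:,1]<y1)&(q[:,2]>z0)&(q[:,2]<z1)]
    def ext(n,s): print(p,n,len(s),'x',np.percentile(s[:,0],[1,50,99]).round(1),'y',np.percentile(s[:,1],[1,50,99]).round(1),'z',np.percentile(s[:,2],[1,50,99]).round(1))
    ext('leg near',sel(20,60,40,95,73,82)); ext('leg far',sel(140,180,40,95,73,82))
    ext('bar near',sel(10,60,-16,20,55,75)); ext('bar far',sel(150,190,-16,20,55,75))
    ext('legend',sel(-40,230,55,75,73,82)); ext('stop',sel(-320,-215,-12,12,68,85))
    ext('jaw',sel(-60,0,50,80,60,90)); ext('handle',sel(-130,-75,-110,-50,55,85))
    ext('blade',sel(-70,-20,-60,-45,50,75)); ext('trig',sel(-70,-15,-130,-75,50,80)); ext('swell',sel(-70,-15,-108,-92,50,80)); 
    ext('tail',sel(-175,-135,-40,24,62,85)); ext('paddle',sel(-190,-100,22,60,55,80)); ext('housing',sel(-105,-55,-50,60,70,85))
    s=sel(-70,-15,-130,-40,55,80)
    for a in range(-120,-40,8):
        t=s[(s[:,1]>=a)&(s[:,1]<a+8)]
        if len(t): print(a+4,len(t),np.percentile(t[:,0],[3,97]).round(1))
print(monitor.get_obs()['time_s'])
E
```

```text
pt leg near 404 x [20.5 39.5 59.6] y [45.6 64.5 83.1] z [73.1 75.6 78.8]
pt leg far 362 x [140.7 160.5 179.7] y [46.6 65.6 83.3] z [73.1 75.4 78.8]
pt bar near 280 x [10.9 35.2 59.7] y [-10.9  -0.7   9.4] z [57.1 60.5 63.8]
pt bar far 207 x [150.2 169.  189.4] y [-9.2  0.7 10.9] z [57.9 60.3 63.8]
pt legend 1171 x [-37.2  89.4 219.9] y [55.2 65.  74.8] z [73.1 75.5 78.9]
pt stop 328 x [-291.1 -269.3 -246.9] y [-11.9  -0.1  11.6] z [70.5 75.1 82. ]
pt jaw 462 x [-59.5 -34.6  -0.6] y [50.5 64.8 79.7] z [62.4 72.  78. ]
pt handle 421 x [-106.3  -96.2  -82.4] y [-109.4  -80.2  -50.6] z [55.9 68.7 72.7]
pt blade 60 x [-50.2 -47.5 -39.9] y [-59.8 -52.6 -45.3] z [50.9 66.  70. ]
pt trig 166 x [-49.2 -44.6 -33.3] y [-115.3  -95.8  -75.9] z [51.6 66.4 71.3]
pt swell 76 x [-48.  -43.7 -33.2] y [-107.5  -99.2  -92.1] z [51.1 66.5 72.3]
pt tail 443 x [-174.3 -155.2 -135.3] y [-21.3  -3.1  23.8] z [63.6 70.4 73.8]
pt paddle 194 x [-174.9 -141.3 -101.1] y [22.2 26.6 32.3] z [55.8 67.4 74. ]
pt housing 920 x [-104.6  -80.7  -55.3] y [-43.7  -0.1  50.5] z [70.1 72.7 76.4]
-116 12 [-46.6 -37.9]
-108 
[... 779 characters left out ...]
55.4 67.6 71.5]
ps blade 90 x [-48.9 -40.8 -37.7] y [-59.9 -52.7 -45.2] z [50.3 63.1 69.3]
ps trig 246 x [-46.7 -38.3 -31.6] y [-115.1  -94.2  -75.7] z [50.1 63.4 69.1]
ps swell 107 x [-45.9 -36.2 -31.5] y [-107.6  -98.3  -92.1] z [50.8 63.8 69.2]
ps tail 301 x [-172.9 -153.2 -135.4] y [-20.8  -2.1  23. ] z [64.4 70.3 72.6]
ps paddle 186 x [-173.9 -137.  -101.2] y [22.3 28.9 32.7] z [55.5 66.5 73.6]
ps housing 816 x [-104.4  -79.5  -55.4] y [-38.1   0.6  41.7] z [70.1 72.3 74.8]
-116 13 [-43.6 -36.1]
-108 37 [-44.8 -34.6]
-100 39 [-45.3 -31.7]
-92 51 [-45.2 -32.7]
-84 39 [-45.8 -37.4]
-76 39 [-47.5 -37.9]
-68 39 [-49.2 -37.8]
-60 38 [-47.3 -36.8]
-52 44 [-48.7 -38.9]
-44 36 [-46.6 -38.9]
1.3
```

```bash
cat > plan.py <<'E'
import sys
from fr import *
# usage: x y z(mm) zdir(press deg)   -> tool-frame shift and turn
def plan(x,y,z,zd):
    o=monitor.get_obs(); Rt=rot(o['tool_rot']); p=np.array([*toworld(x,y),z/1000])
    print('t',round(o['time_s'],2),'tool press',topress(o['tool_pos'][None])[0].round(1),'F press',(np.r_[o['force'][:2]@X,o['force'][:2]@Y,o['force'][2]]).round(2))
    print('axes\n',Rt.round(3),'\nshift tool',(Rt.T@(p-o['tool_pos'])).round(4))
    zw=np.r_[X*np.cos(np.radians(zd))+Y*np.sin(np.radians(zd)),0]; a=Rt.T@zw
    t=np.degrees(np.arctan2(-a[1],a[2])); print('turn',t.round(2),'or',((t+360)%360-180).round(2),'q7',o['qpos'][6].round(1))
plan(*map(float,sys.argv[1:]))
E
python3 plan.py -5 -98 62 0
```

```text
t 1.3 tool press [-791.7  136.8  241.6] F press [ 0.22  0.5  -0.01]
axes
 [[-0.     0.933  0.361]
 [-0.     0.361 -0.933]
 [-1.    -0.     0.   ]] 
shift tool [ 0.1795  0.6073 -0.5525]
turn -148.92 or 31.08 q7 -3.3
```

Request:
step_arm(
  deltas=[
    [-1,0,0.04,-0.036,3],
    [-1,0,0.08,-0.072,6],
    [-1,0,0.12,-0.109,9],
    [-1,0,0.16,-0.145,12],
    [-1,0,0.2,-0.182,15],
    [-1,0,0.24,-0.218,18],
    [-1,0,0.28,-0.255,21],
    [-1,0,0.32,-0.291,24],
    [-1,0,0.36,-0.327,27],
    [-1,0,0.4,-0.364,30],
    [-1,0,0.44,-0.4,31],
    [-1,0,0.48,-0.437,31],
  ],
  newtons=20,
)

```text
time_s: 2.8
tool_pos: [0.5251, -0.0243, 0.2419]
tool_rot: [64.3, 89.9, -35.6]
force: [1.0, 0.1, -0.5]
grip_width: 0.0003
```

```bash
python3 plan.py -5 -98 62 180
```

```text
t 2.8 tool press [-168.2  -49.1  241.9] F press [ 0.28 -0.93 -0.5 ]
axes
 [[ 0.001  0.985 -0.172]
 [-0.001 -0.172 -0.985]
 [-1.     0.001  0.001]] 
shift tool [ 0.1799  0.0489 -0.1632]
turn 0.04 or -179.96 q7 -102.5
```

Request:
step_arm(
  deltas=[
    [-1,0,0.016,-0.054,0],
    [-1,0,0.033,-0.108,0],
    [-1,0,0.049,-0.163,0],
    [-1,0.05,0.049,-0.163,0],
    [-1,0.1,0.049,-0.163,0],
    [-1,0.15,0.049,-0.163,0],
    [-1,0.18,0.049,-0.163,0],
    [-1,0.18,0.049,-0.163,0],
  ],
)

```text
time_s: 3.8
tool_pos: [0.5987, 0.1258, 0.059]
tool_rot: [-71.7, 89.7, -171.6]
force: [0.4, 0.3, 0.3]
grip_width: 0.0004
```

```bash
python3 plan.py -17 -98 62 180; python3 - <<'E'
from h import *
im,d=read_camera('side'); save('s1.png',cv2.resize(im[220:420,230:490],None,fx=3,fy=3))
E
```

```text
t 3.8 tool press [ -7.6 -95.5  59. ] F press [ 0.32 -0.36  0.31]
axes
 [[-0.005  0.985 -0.171]
 [-0.001 -0.171 -0.985]
 [-1.    -0.005  0.002]] 
shift tool [-0.003   0.0024  0.0094]
turn 0.08 or -179.92 q7 -127.7
```

View pics/s1.png

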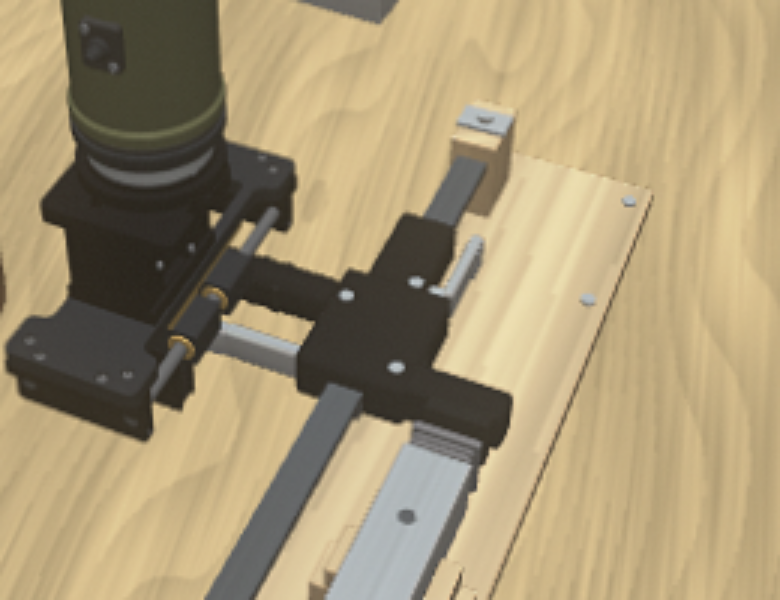

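Crop of the side view: the closed fingers stand just in front of the trigger swell, around (185,370), and the plug ribs show at (445,440). Starting the first stroke gently.

Request:
step_arm(
  deltas=[
    [-1,0,0,0.005,0],
    [-1,0,0,0.009,0],
    [-1,0,0,0.012,0],
    [-1,0,0,0.015,0],
    [-1,0,0,0.018,0],
    [-1,0,0,0.021,0],
    [-1,0,0,0.024,0],
    [-1,0,0,0.027,0],
    [-1,0,0,0.03,0],
    [-1,0,0,0.03,0],
  ],
)

```text
time_s: 5.1
tool_pos: [0.5966, 0.0983, 0.0621]
tool_rot: [139.5, 89.8, 39.7]
force: [3.5, 3.8, 0.0]
grip_width: 0.0002
```

```bash
cat > look.py <<'E'
# jaw / plug / tube positions along press x from both cameras
from fr import *
o=monitor.get_obs(); F=o['force']
print('t',round(o['time_s'],2),'tool',topress(o['tool_pos'][None])[0].round(1),'Fx,Fy,Fz',round(F[:2]@X,2),round(F[:2]@Y,2),round(F[2],2))
for n in('side','top'):
    im,d=read_camera(n); q=topress(cloud(n,d).reshape(-1,3)); c=im.reshape(-1,3).astype(float).mean(1)
    s=(q[:,1]>50)&(q[:,1]<80)&(q[:,2]>64)&(q[:,2]<82)&(q[:,0]>-70)&(q[:,0]<40)
    b=np.arange(-60,30,2); k=np.digitize(q[s,0],b); cc=c[s]
    print(n,'bright by x:',' '.join(f'{b[i-1]}:{np.median(cc[k==i]):.0f}' for i in range(8,len(b)) if (k==i).any()))
    r=(q[:,1]>-108)&(q[:,1]<-50)&(q[:,2]>60)&(q[:,2]<75)&(q[:,0]<-60)&(q[:,0]>-130)&(c<75)
    if r.sum()>20: print(n,'handle x',np.percentile(q[r,0],[3,50,97]).round(1))
    r=(q[:,1]>-12)&(q[:,1]<12)&(q[:,2]>66)&(q[:,2]<80)&(q[:,0]<0)&(q[:,0]>-230)
    if r.sum()>20: print(n,'head x',np.percentile(q[r,0],[1,99]).round(1))
E
python3 look.py
```

```text
t 5.1 tool [-35.  -98.2  62.1] Fx,Fy,Fz 4.39 -2.75 0.01
side bright by x: -46:57 -44:57 -42:57 -40:57 -38:57 -36:58 -34:58 -32:59 -30:52 -28:52 -26:51 -20:96 -18:113 -16:130 -14:102 -12:114 -10:113 -8:122 -6:116 -4:116 -2:153 0:178 2:180 4:182 6:180 8:181 10:181 12:180 14:180 16:180 18:180 20:181 22:180 24:180 26:181
side handle x [-98.2 -86.2 -80.4]
side head x [-168.3  -33.3]
top bright by x: -46:39 -44:38 -42:39 -40:30 -38:28 -36:33 -34:39 -32:37
top handle x [-103.1  -94.5  -83.8]
top head x [-171.4  -36.4]
```

Request:
step_arm(
  deltas=[
    [-1,0,0,0.003,0],
    [-1,0,0,0.006,0],
    [-1,0,0,0.009,0],
    [-1,0,0,0.009,0],
  ],
)

```text
time_s: 5.7
tool_pos: [0.5948, 0.0897, 0.0621]
tool_rot: [146.7, 89.8, 46.9]
force: [3.0, 5.1, 0.4]
grip_width: 0.0007
```

```bash
python3 look.py
```

```text
t 5.7 tool [-43.9 -97.9  62.1] Fx,Fy,Fz 5.56 -2.09 0.41
side bright by x: -46:57 -44:58 -42:57 -40:57 -38:58 -36:58 -34:59 -32:59 -30:59 -28:57 -26:51 -24:54 -18:117 -16:130 -14:106 -12:115 -10:114 -8:117 -6:117 -4:113 -2:143 0:174 2:181 4:180 6:180 8:179 10:180 12:179 14:179 16:179 18:179 20:179 22:179 24:179 26:179
side handle x [-96.4 -84.7 -78.3]
side head x [-167.   -31.1]
top bright by x: -46:41 -44:40 -42:38
top handle x [-100.2  -87.5  -64.8]
top head x [-168.9  -33.6]
```

Request:
step_arm(
  deltas=[
    [-1,0,0,-0.018,0],
    [-1,0,0,-0.036,0],
    [-1,0,0,-0.037,0],
    [-1,0,0,-0.032,0],
    [-1,0,0,-0.027,0],
    [-1,0,0,-0.022,0],
    [-1,0,0,-0.018,0],
    [-1,0,0,-0.014,0],
    [-1,0,0,-0.011,0],
    [-1,0,0,-0.008,0],
    [-1,0,0,-0.006,0],
    [-1,0,0,-0.006,0],
  ],
)

```text
time_s: 7.3
tool_pos: [0.5955, 0.0951, 0.0619]
tool_rot: [150.1, 89.9, 50.2]
force: [1.9, 4.6, -1.1]
grip_width: 0.0003
```

```bash
python3 look.py
```

```text
t 7.3 tool [-38.5 -97.7  61.9] Fx,Fy,Fz 4.89 -1.12 -1.08
side bright by x: -46:57 -44:58 -42:57 -40:57 -38:58 -36:57 -34:58 -32:58 -30:59 -28:59 -26:59 -24:58 -22:52 -20:93 -18:118 -16:126 -14:108 -12:107 -10:113 -8:119 -6:121 -4:116 -2:154 0:178 2:181 4:180 6:180 8:181 10:179 12:180 14:180 16:181 18:180 20:180 22:180 24:179 26:180
side handle x [-93.4 -80.5 -74.4]
side head x [-163.   -27.1]
top bright by x: -46:43 -44:42 -42:41 -40:40 -38:38 -36:38
top handle x [-96.9 -85.  -77.1]
top head x [-165.1  -29.4]
```

Request:
step_arm(
  deltas=[
    [-1,0,0,-0.018,0],
    [-1,0,0,-0.035,0],
    [-1,0,0,-0.036,0],
    [-1,0,0,-0.03,0],
    [-1,0,0,-0.026,0],
    [-1,0,0,-0.022,0],
    [-1,0,0,-0.018,0],
    [-1,0,0,-0.015,0],
    [-1,0,0,-0.013,0],
    [-1,0,0,-0.011,0],
    [-1,0,0,-0.01,0],
    [-1,0,0,-0.01,0],
  ],
)

```text
time_s: 8.9
tool_pos: [0.5975, 0.1051, 0.062]
tool_rot: [141.1, 89.8, 41.3]
force: [2.3, 4.4, -0.9]
grip_width: 0.0007
```

```bash
python3 look.py
```

```text
t 8.9 tool [-28.2 -98.   62. ] Fx,Fy,Fz 4.7 -1.47 -0.94
side bright by x: -46:56 -44:57 -42:58 -40:58 -38:58 -36:57 -34:57 -32:58 -30:59 -28:60 -26:59 -24:58 -22:56 -20:66 -18:97 -16:132 -14:108 -12:117 -10:109 -8:124 -6:116 -4:115 -2:152 0:173 2:183 4:181 6:181 8:180 10:181 12:180 14:181 16:181 18:181 20:180 22:180 24:180 26:181
side handle x [-91.1 -78.  -72.8]
side head x [-161.2  -25.2]
top bright by x: -46:45 -44:42 -42:42 -40:41 -38:41 -36:39 -34:38 -32:33 -30:29 -28:34 -26:34 -24:39 -22:42
top handle x [-95.1 -86.4 -75.9]
top head x [-162.7  -27.7]
```

Request:
step_arm(
  deltas=[
    [-1,0,0,0.002,0],
    [-1,0,0,0.004,0],
    [-1,0,0,0.005,0],
    [-1,0,0,0.005,0],
  ],
)

```text
time_s: 9.5
tool_pos: [0.5966, 0.1003, 0.062]
tool_rot: [145.1, 89.8, 45.3]
force: [2.4, 3.6, -1.4]
grip_width: 0.0003
```

Request:
step_arm(
  deltas=[
    [-1,0,0,0.002,0],
    [-1,0,0,0.003,0],
    [-1,0,0,0.003,0],
  ],
)

```text
time_s: 9.88
tool_pos: [0.596, 0.0975, 0.062]
tool_rot: [148.8, 89.8, 49.0]
force: [2.3, 5.2, -0.9]
grip_width: 0.0005
```

```bash
python3 look.py
```

```text
t 9.88 tool [-36.  -97.8  62. ] Fx,Fy,Fz 5.55 -1.35 -0.86
side bright by x: -46:52 -44:57 -42:57 -40:57 -38:57 -36:58 -34:58 -32:57 -30:58 -28:58 -26:59 -24:58 -22:56 -20:69 -18:122 -16:127 -14:110 -12:108 -10:115 -8:114 -6:117 -4:112 -2:147 0:174 2:181 4:181 6:180 8:180 10:180 12:180 14:179 16:180 18:180 20:180 22:180 24:180 26:180
side handle x [-89.1 -77.  -70.3]
side head x [-158.6  -23.4]
top bright by x: -46:43 -44:43 -42:43 -40:43 -38:42 -36:40 -34:38
top handle x [-92.7 -80.3 -73.1]
top head x [-161.2  -25.9]
```

Request:
step_arm(
  deltas=[
    [-1,0,0,-0.02,0],
    [-1,0,0,-0.04,0],
    [-1,0,0,-0.041,0],
    [-1,0,0,-0.036,0],
    [-1,0,0,-0.031,0],
    [-1,0,0,-0.027,0],
    [-1,0,0,-0.024,0],
    [-1,0,0,-0.022,0],
    [-1,0,0,-0.02,0],
    [-1,0,0,-0.02,0],
  ],
)

```text
time_s: 11.22
tool_pos: [0.5993, 0.1167, 0.0619]
tool_rot: [142.9, 89.9, 43.1]
force: [3.2, 3.7, -0.9]
grip_width: 0.0003
```

Request:
step_arm(
  deltas=[
    [-1,0,0,0.002,0],
    [-1,0,0,0.004,0],
    [-1,0,0,0.005,0],
    [-1,0,0,0.005,0],
  ],
)

```text
time_s: 11.72
tool_pos: [0.5988, 0.1138, 0.062]
tool_rot: [155.5, 89.7, 55.7]
force: [2.9, 7.0, -2.2]
grip_width: 0.0001
```

```bash
python3 look.py
```

```text
t 11.72 tool [-19.5 -97.8  62. ] Fx,Fy,Fz 7.39 -1.65 -2.17
side bright by x: -46:55 -44:57 -42:58 -40:58 -38:58 -36:57 -34:59 -32:57 -30:58 -28:58 -26:59 -24:59 -22:56 -20:71 -18:115 -16:132 -14:109 -12:114 -10:111 -8:126 -6:118 -4:113 -2:149 0:175 2:183 4:181 6:182 8:181 10:180 12:181 14:181 16:181 18:181 20:181 22:181 24:181 26:181
side handle x [-89.1 -76.6 -71. ]
side head x [-158.8  -23.1]
top bright by x: -46:44 -44:44 -42:43 -40:43 -38:41 -36:39 -34:40 -32:37 -30:32 -28:30 -26:34 -24:36 -22:36 -20:37 -18:59 -16:111 -14:89 -12:86
top handle x [-93.3 -84.5 -73.6]
top head x [-160.9  -25.1]
```

Request:
step_arm(
  deltas=[
    [-1,0,0,0.003,0],
    [-1,0,0,0.005,0],
    [-1,0,0,0.007,0],
    [-1,0,0,0.007,0],
  ],
)

```text
time_s: 12.32
tool_pos: [0.5981, 0.1097, 0.0622]
tool_rot: [159.6, 89.5, 59.9]
force: [6.8, 12.7, -4.0]
grip_width: 0.0003
```

Request:
step_arm(
  deltas=[
    [-1,0,0,0.002,0],
    [-1,0,0,0.004,0],
    [-1,0,0,0.006,0],
    [-1,0,0,0.006,0],
  ],
)

```text
time_s: 12.82
tool_pos: [0.5973, 0.1053, 0.0624]
tool_rot: [160.3, 89.4, 60.7]
force: [6.4, 14.7, -5.7]
grip_width: 0.0006
```

```bash
python3 look.py
```

```text
t 12.82 tool [-28.  -97.7  62.4] Fx,Fy,Fz 15.55 -3.79 -5.68
side bright by x: -46:52 -44:56 -42:57 -40:57 -38:58 -36:58 -34:57 -32:57 -30:57 -28:58 -26:57 -24:59 -22:57 -20:58 -18:98 -16:132 -14:114 -12:109 -10:113 -8:115 -6:125 -4:124 -2:154 0:177 2:181 4:180 6:180 8:181 10:180 12:180 14:180 16:180 18:180 20:180 22:180 24:180 26:180
side handle x [-88.1 -75.5 -69.3]
side head x [-158.2  -22.4]
top bright by x: -46:42 -44:43 -42:42 -40:41 -38:41 -36:40 -34:40 -32:35 -30:33 -28:28 -26:33
top handle x [-92.4 -83.4 -72.5]
top head x [-160.3  -24.6]
```

Request:
step_arm(
  deltas=[
    [-1,0,0,0.002,0],
    [-1,0,0,0.004,0],
    [-1,0,0,0.006,0],
    [-1,0,0,0.006,0],
  ],
)

```text
time_s: 13.42
tool_pos: [0.596, 0.0998, 0.0624]
tool_rot: [163.2, 89.4, 63.6]
force: [6.3, 14.4, -3.9]
grip_width: 0.0006
```

```bash
python3 look.py
```

```text
t 13.43 tool [-33.7 -97.4  62.4] Fx,Fy,Fz 15.28 -3.67 -3.89
side bright by x: -46:62 -44:54 -42:56 -40:58 -38:57 -36:58 -34:58 -32:58 -30:58 -28:58 -26:57 -24:59 -22:58 -20:57 -18:69 -16:105 -14:127 -12:107 -10:114 -8:114 -6:118 -4:131 -2:165 0:177 2:180 4:181 6:180 8:180 10:180 12:180 14:179 16:180 18:179 20:180 22:180 24:180 26:179
side handle x [-86.9 -74.8 -68.3]
side head x [-156.6  -20.4]
top bright by x: -46:37 -44:43 -42:44 -40:43 -38:42 -36:43 -34:39
top handle x [-90.2 -77.4 -71.2]
top head x [-158.8  -23.3]
```

Request:
step_arm(
  deltas=[
    [-1,0,0,-0.024,0],
    [-1,0,0,-0.048,0],
    [-1,0,0,-0.048,0],
    [-1,0,0,-0.042,0],
    [-1,0,0,-0.036,0],
    [-1,0,0,-0.03,0],
    [-1,0,0,-0.024,0],
    [-1,0,0,-0.019,0],
    [-1,0,0,-0.015,0],
    [-1,0,0,-0.011,0],
    [-1,0,0,-0.008,0],
    [-1,0,0,-0.005,0],
  ],
)

```text
time_s: 15.02
tool_pos: [0.5973, 0.1052, 0.0626]
tool_rot: [160.6, 89.2, 61.0]
force: [6.6, 15.9, -5.8]
grip_width: 0.0002
```

Request:
step_arm(
  deltas=[
    [-1,0,0,0.002,0],
    [-1,0,0,0.003,0],
    [-1,0,0,0.003,0],
  ],
)

```text
time_s: 15.4
tool_pos: [0.5967, 0.1022, 0.0626]
tool_rot: [161.5, 89.3, 61.9]
force: [6.3, 15.5, -5.2]
grip_width: 0.0003
```

```bash
python3 look.py
```

```text
t 15.4 tool [-31.2 -97.6  62.6] Fx,Fy,Fz 16.41 -3.53 -5.21
side bright by x: -46:105 -44:58 -42:53 -40:56 -38:57 -36:58 -34:57 -32:58 -30:57 -28:57 -26:56 -24:57 -22:59 -20:59 -18:57 -16:60 -14:102 -12:124 -10:101 -8:110 -6:113 -4:106 -2:155 0:174 2:182 4:181 6:180 8:180 10:179 12:180 14:181 16:179 18:180 20:180 22:180 24:180 26:180
side handle x [-85.  -72.6 -66. ]
side head x [-154.5  -19. ]
top bright by x: -46:25 -44:34 -42:40 -40:43 -38:40 -36:44 -34:40 -32:37
top handle x [-88.4 -75.8 -68.9]
top head x [-156.6  -20.6]
```

Request:
step_arm(
  deltas=[
    [-1,0,0,-0.024,0],
    [-1,0,0,-0.047,0],
    [-1,0,0,-0.047,0],
    [-1,0,0,-0.041,0],
    [-1,0,0,-0.035,0],
    [-1,0,0,-0.029,0],
    [-1,0,0,-0.023,0],
    [-1,0,0,-0.018,0],
    [-1,0,0,-0.014,0],
    [-1,0,0,-0.01,0],
    [-1,0,0,-0.007,0],
    [-1,0,0,-0.004,0],
  ],
)

```text
time_s: 17.0
tool_pos: [0.5974, 0.1061, 0.0626]
tool_rot: [161.0, 89.2, 61.4]
force: [6.1, 14.7, -5.8]
grip_width: 0.0003
```

Request:
step_arm(
  deltas=[
    [-1,0,0,0.002,0],
    [-1,0,0,0.004,0],
    [-1,0,0,0.004,0],
  ],
)

```text
time_s: 17.38
tool_pos: [0.5965, 0.1022, 0.0626]
tool_rot: [162.8, 89.3, 63.1]
force: [5.0, 15.7, -3.8]
grip_width: 0.0006
```

```bash
python3 look.py
```

```text
t 17.38 tool [-31.3 -97.5  62.6] Fx,Fy,Fz 16.32 -2.2 -3.83
side bright by x: -42:59 -40:54 -38:54 -36:56 -34:57 -32:58 -30:58 -28:58 -26:57 -24:58 -22:58 -20:59 -18:59 -16:58 -14:57 -12:99 -10:123 -8:111 -6:98 -4:123 -2:165 0:176 2:182 4:181 6:179 8:181 10:179 12:180 14:180 16:179 18:180 20:181 22:180 24:180 26:180
side handle x [-82.  -70.  -63.7]
side head x [-152.6  -15.9]
top bright by x: -44:26 -42:32 -40:41 -38:43 -36:43 -34:44 -32:41
top handle x [-85.8 -73.3 -66.8]
top head x [-154.   -18.5]
```

Request:
step_arm(
  deltas=[
    [-1,0,0,-0.024,0],
    [-1,0,0,-0.05,0],
    [-1,0,0,-0.05,0],
    [-1,0,0,-0.043,0],
    [-1,0,0,-0.036,0],
    [-1,0,0,-0.03,0],
    [-1,0,0,-0.024,0],
    [-1,0,0,-0.019,0],
    [-1,0,0,-0.014,0],
    [-1,0,0,-0.01,0],
    [-1,0,0,-0.006,0],
    [-1,0,0,-0.003,0],
  ],
)

```text
time_s: 18.98
tool_pos: [0.5971, 0.1049, 0.0625]
tool_rot: [162.6, 89.2, 63.0]
force: [5.5, 15.6, -5.4]
grip_width: 0.0007
```

```bash
python3 look.py
```

```text
t 18.98 tool [-28.5 -97.6  62.5] Fx,Fy,Fz 16.33 -2.71 -5.43
side bright by x: -40:105 -38:57 -36:55 -34:57 -32:57 -30:58 -28:57 -26:57 -24:57 -22:57 -20:58 -18:58 -16:59 -14:58 -12:56 -10:63 -8:119 -6:127 -4:98 -2:151 0:174 2:181 4:181 6:180 8:180 10:180 12:180 14:180 16:180 18:180 20:181 22:179 24:181 26:180
side handle x [-80.7 -67.8 -60.8]
side head x [-149.2  -13.4]
top bright by x: -42:27 -40:28 -38:36 -36:44 -34:43 -32:43 -30:41 -28:38
top handle x [-83.2 -70.3 -63.1]
top head x [-151.5  -16. ]
```

Request:
step_arm(
  deltas=[
    [-1,0,0,-0.024,0],
    [-1,0,0,-0.05,0],
    [-1,0,0,-0.05,0],
    [-1,0,0,-0.042,0],
    [-1,0,0,-0.035,0],
    [-1,0,0,-0.029,0],
    [-1,0,0,-0.024,0],
    [-1,0,0,-0.02,0],
    [-1,0,0,-0.016,0],
    [-1,0,0,-0.013,0],
    [-1,0,0,-0.012,0],
    [-1,0,0,-0.012,0],
  ],
)

```text
time_s: 20.58
tool_pos: [0.5994, 0.1162, 0.0625]
tool_rot: [159.7, 89.3, 60.1]
force: [6.6, 14.9, -6.3]
grip_width: 0.0002
```

Request:
step_arm(
  deltas=[
    [-1,0,0,0.002,0],
    [-1,0,0,0.003,0],
    [-1,0,0,0.003,0],
  ],
)

```text
time_s: 20.95
tool_pos: [0.5988, 0.1135, 0.0627]
tool_rot: [160.3, 89.3, 60.7]
force: [6.4, 14.0, -5.5]
grip_width: 0.0002
```

Request:
step_arm(
  deltas=[
    [-1,0,0,0.001,0],
    [-1,0,0,0.002,0],
    [-1,0,0,0.002,0],
  ],
)

```text
time_s: 21.32
tool_pos: [0.5984, 0.1116, 0.0627]
tool_rot: [160.9, 89.3, 61.3]
force: [5.9, 15.7, -6.0]
grip_width: 0.0004
```

```bash
python3 look.py
```

```text
t 21.32 tool [-21.6 -97.7  62.7] Fx,Fy,Fz 16.48 -3.06 -5.98
side bright by x: -40:161 -38:56 -36:56 -34:55 -32:57 -30:57 -28:57 -26:58 -24:58 -22:57 -20:57 -18:57 -16:59 -14:59 -12:58 -10:57 -8:105 -6:119 -4:130 -2:147 0:174 2:182 4:180 6:181 8:180 10:181 12:181 14:180 16:181 18:181 20:180 22:180 24:181 26:180
side handle x [-79.  -66.3 -60.4]
side head x [-148.   -12.2]
top bright by x: -42:25 -40:28 -38:31 -36:40 -34:44 -32:44 -30:41 -28:42 -26:40 -24:39 -22:38 -20:36 -18:33 -16:25
top handle x [-81.5 -71.7 -61.4]
top head x [-149.9  -14.4]
```

Request:
step_arm(
  deltas=[
    [-1,0,0,0.001,0],
    [-1,0,0,0.002,0],
    [-1,0,0,0.002,0],
  ],
)

```text
time_s: 21.8
tool_pos: [0.5982, 0.1105, 0.0627]
tool_rot: [161.4, 89.2, 61.8]
force: [6.0, 17.3, -6.0]
grip_width: 0.0005
```

Request:
step_arm(
  deltas=[
    [-1,0,0,0.001,0],
    [-1,0,0,0.002,0],
    [-1,0,0,0.002,0],
  ],
)

```text
time_s: 22.18
tool_pos: [0.5979, 0.1094, 0.0627]
tool_rot: [162.1, 89.1, 62.5]
force: [7.2, 18.4, -6.0]
grip_width: 0.0002
```

Request:
step_arm(
  deltas=[
    [-1,0,0,0.001,0],
    [-1,0,0,0.002,0],
    [-1,0,0,0.002,0],
  ],
)

```text
time_s: 22.55
tool_pos: [0.5976, 0.1083, 0.0626]
tool_rot: [162.7, 89.0, 63.1]
force: [8.2, 18.6, -7.4]
grip_width: 0.0003
```

```bash
python3 look.py
```

```text
t 22.55 tool [-25.1 -97.6  62.6] Fx,Fy,Fz 19.7 -4.89 -7.37
side bright by x: -40:155 -38:58 -36:49 -34:55 -32:57 -30:57 -28:57 -26:58 -24:58 -22:57 -20:57 -18:57 -16:58 -14:59 -12:58 -10:58 -8:59 -6:125 -4:122 -2:146 0:173 2:181 4:180 6:181 8:181 10:180 12:180 14:180 16:180 18:180 20:180 22:180 24:180 26:180
side handle x [-78.  -66.4 -60.4]
side head x [-147.1  -11.6]
top bright by x: -40:27 -38:30 -36:40 -34:43 -32:42 -30:41 -28:40 -26:41 -24:41
top handle x [-81.5 -68.4 -61.2]
top head x [-149.9  -14.4]
```

Force rose from about 16 to 19.5 N with the head no longer advancing, and the gap has closed, so the plug is home and bedded. I'll back off and lift.

Request:
step_arm(
  deltas=[
    [-1,0,0,-0.01,0],
    [-1,0,0,-0.03,0],
    [-1,0,0,-0.054,0],
    [-1,0,0,-0.056,0],
    [-1,-0.05,0,-0.056,0],
    [-1,-0.1,0,-0.056,0],
    [-1,-0.15,0,-0.056,0],
    [-1,-0.16,0,-0.056,10],
    [-1,-0.16,0,-0.056,10],
  ],
)

```text
time_s: 23.78
tool_pos: [0.6059, 0.1511, 0.2225]
tool_rot: [64.0, 89.9, -45.9]
force: [-0.1, -0.1, 0.1]
grip_width: 0.0005
```

```bash
python3 plan.py -130 3 160 90;python3 look.py; python3 - <<'E'
from fr import *
im,d=read_camera('side'); save('s2.png',cv2.resize(im[220:420,230:490],None,fx=3,fy=3))
q=topress(cloud('side',d).reshape(-1,3))
im,d=read_camera('top'); qt=topress(cloud('top',d).reshape(-1,3))
for n,q in(('s',q),('t',qt)):
    s=q[(q[:,1]>20)&(q[:,1]<45)&(q[:,2]>56)&(q[:,2]<76)&(q[:,0]>-220)&(q[:,0]<-100)]; print(n,'paddle',len(s),np.percentile(s,[3,50,97],axis=0).round(1) if len(s) else '')
    s=q[(q[:,1]>-30)&(q[:,1]<22)&(q[:,2]>64)&(q[:,2]<80)&(q[:,0]>-145)&(q[:,0]<-110)]; print(n,'tail',np.percentile(s,[2,98],axis=0).round(1) if len(s) else '')
E
```

```text
t 23.77 tool press [ 18.5 -98.3 222.5] F press [-0.11  0.03  0.09]
axes
 [[ 0.002  0.94  -0.34 ]
 [-0.002 -0.34  -0.94 ]
 [-1.     0.002  0.001]] 
shift tool [ 0.0625 -0.0742  0.1637]
turn 80.04 or -99.96 q7 -135.6
t 23.77 tool [ 18.5 -98.3 222.5] Fx,Fy,Fz -0.11 0.03 0.09
side bright by x: -40:55 -38:103 -36:50 -34:54 -32:55 -30:56 -28:56 -26:56 -24:56 -22:56 -20:56 -18:57 -16:58 -14:57 -12:57 -10:56 -8:102 -6:121 -4:128 -2:146 0:170 2:178 4:177 6:177 8:178 10:177 12:176 14:177 16:176 18:176 20:176 22:177 24:177 26:176
side handle x [-78.2 -66.3 -60.6]
side head x [-147.9  -12.1]
top bright by x: -42:26 -40:32 -38:36 -36:43 -34:44 -32:44 -30:43 -28:42 -26:42 -24:41 -22:41 -20:39 -18:33 -16:34 -14:37 -12:38 -10:40 -8:55 -6:106 -4:109 -2:116 0:135 2:138 4:138 6:138 8:138 10:138 12:138 14:138 16:138 18:138 20:138 22:137 24:138 26:138
top handle x [-82.4 -73.6 -62.4]
top head x [-149.8  -14.3]
s paddle 133 [[-149.5   23.6   56.6]
 [-125.2   28.9   66.1]
 [-100.8   32.2   69.3]]
s tail [[-143.6  -20.2   65.9]
 [-111.3   13.9   72.5]]
t paddle 122 [[-151.    22.4   59.4]
 [-126.8   26.7   66.9]
 [-101.4   30.6   70.4]]
t tail [[-144.5  -20.5   66.9]
 [-110.6   14.5   73.5]]
```

View pics/s2.png

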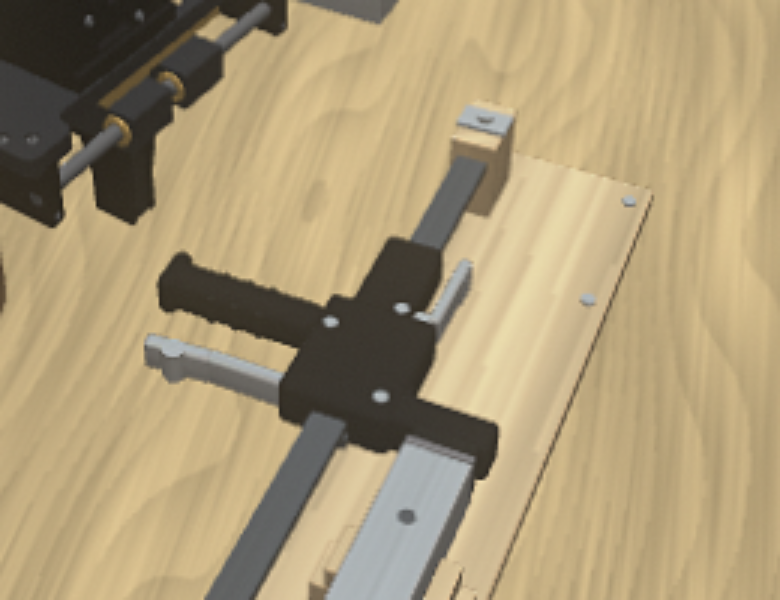

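The plug flange now sits against the tube at (440,445) and the trigger is back at rest. A fresh, gentle squeeze will confirm that it is home and not up against the trigger's hard stop.

Request:
step_arm(
  deltas=[
    [-1,0.05,0,0,-10],
    [-1,0.1,0,0,-10],
    [-1,0.15,0,0,-10],
    [-1,0.16,0,0,-10],
    [-1,0.16,0,0,-10],
  ],
)

```text
time_s: 24.6
tool_pos: [0.6053, 0.1532, 0.0615]
tool_rot: [-92.1, 89.9, 168.1]
force: [0.3, 0.0, 0.2]
grip_width: 0.0003
```

Request:
step_arm(
  deltas=[
    [-1,0,0,0.006,0],
    [-1,0,0,0.011,0],
    [-1,0,0,0.015,0],
    [-1,0,0,0.018,0],
    [-1,0,0,0.021,0],
    [-1,0,0,0.024,0],
    [-1,0,0,0.026,0],
    [-1,0,0,0.026,0],
  ],
)

```text
time_s: 25.6
tool_pos: [0.6014, 0.1285, 0.0618]
tool_rot: [147.2, 89.9, 47.4]
force: [2.4, 3.6, -0.3]
grip_width: 0.0006
```

```bash
cat > f.py <<'E'
from fr import *
F=[]
for i in range(3):
    read_camera('side'); o=monitor.get_obs(); f=o['force']; F.append([f[:2]@X,f[:2]@Y,f[2]])
print(round(o['time_s'],2),topress(o['tool_pos'][None])[0].round(1),np.mean(F,0).round(2),np.std(F,0).round(2))
E
python3 f.py
```

```text
25.75 [ -4.7 -97.7  61.7] [ 3.57 -3.04 -1.06] [0.62 0.3  0.48]
```

Request:
step_arm(
  deltas=[
    [-1,0,0,0.002,0],
    [-1,0,0,0.004,0],
    [-1,0,0,0.006,0],
    [-1,0,0,0.006,0],
  ],
)

```text
time_s: 26.25
tool_pos: [0.6007, 0.1247, 0.062]
tool_rot: [156.6, 89.7, 56.9]
force: [4.8, 9.0, -2.1]
grip_width: 0.0
```

```bash
python3 f.py
```

```text
26.4 [ -8.3 -97.7  62. ] [ 8.34 -2.95 -2.21] [0.24 0.46 0.26]
```

Request:
step_arm(
  deltas=[
    [-1,0,0,0.002,0],
    [-1,0,0,0.004,0],
    [-1,0,0,0.006,0],
    [-1,0,0,0.006,0],
  ],
)

```text
time_s: 26.9
tool_pos: [0.6001, 0.1213, 0.0622]
tool_rot: [160.0, 89.5, 60.4]
force: [5.8, 11.2, -4.4]
grip_width: 0.0007
```

```bash
python3 f.py
```

```text
27.05 [-11.8 -97.7  62.2] [12.57 -4.24 -4.19] [0.6  0.12 0.18]
```

Request:
step_arm(
  deltas=[
    [-1,0,0,0.002,0],
    [-1,0,0,0.004,0],
    [-1,0,0,0.0055,0],
    [-1,0,0,0.0055,0],
  ],
)

```text
time_s: 27.55
tool_pos: [0.5995, 0.1182, 0.0623]
tool_rot: [161.3, 89.3, 61.7]
force: [7.5, 16.6, -6.8]
grip_width: 0.0005
```

```bash
python3 f.py
```

```text
27.7 [-14.9 -97.6  62.3] [16.98 -5.45 -5.55] [0.09 0.32 0.6 ]
```

Request:
step_arm(
  deltas=[
    [-1,0,0,0.0008,0],
    [-1,0,0,0.0008,0],
    [-1,0,0,0.0008,0],
  ],
)

```text
time_s: 28.08
tool_pos: [0.5993, 0.1179, 0.0625]
tool_rot: [161.8, 89.3, 62.2]
force: [7.0, 14.9, -5.7]
grip_width: 0.0004
```

```bash
python3 f.py; python3 look.py | grep -v bright
```

```text
28.23 [-15.3 -97.6  62.5] [17.48 -4.94 -5.44] [0.42 0.61 0.43]
t 28.23 tool [-15.3 -97.6  62.5] Fx,Fy,Fz 16.92 -5.4 -4.91
side handle x [-77.9 -66.  -60.5]
side head x [-146.4  -12.2]
top handle x [-81.6 -73.4 -63.1]
top head x [-150.   -14.3]
```

Fresh squeeze: 17.5 N at about 0.19 rad with the head not moving, so the plug is home and bedded. Moving on to the release pinch.

Request:
step_arm(
  deltas=[
    [-1,0,0,-0.02,0],
    [-1,0,0,-0.042,0],
    [-1,0,0,-0.042,0],
    [-1,-0.05,0,-0.042,0],
    [-1,-0.1,0,-0.042,0],
    [1,-0.14,0,-0.02,-10],
    [1,-0.14,-0.03,0.01,-20],
    [1,-0.14,-0.06,0.04,-30],
    [1,-0.14,-0.09,0.07,-40],
    [1,-0.14,-0.1,0.1,-50],
    [1,-0.14,-0.1,0.106,-60],
    [1,-0.14,-0.1,0.106,-70],
  ],
)

```text
time_s: 29.82
tool_pos: [0.4797, 0.019, 0.2012]
tool_rot: [-97.4, 89.8, -127.2]
force: [-0.2, 0.7, 0.9]
grip_width: 0.0623
```

Request:
step_arm(
  deltas=[
    [1,0,0,0,-10],
    [1,0,0,0,-20],
    [1,0,0,0,-20],
  ],
)

```text
time_s: 30.2
tool_pos: [0.4801, 0.0205, 0.2012]
tool_rot: [-130.0, 89.9, -140.0]
force: [0.5, -0.7, -0.2]
grip_width: 0.0856
```

```bash
python3 plan.py -128 3 58 -90; python3 look.py
```

```text
t 30.2 tool press [-131.8    3.   201.2] F press [-0.6  -0.6  -0.19]
axes
 [[-0.002  0.175  0.985]
 [-0.001  0.985 -0.175]
 [-1.    -0.002 -0.001]] 
shift tool [0.1432 0.0041 0.0002]
turn -0.15 or 179.85 q7 -16.0
t 30.2 tool [-131.8    3.   201.2] Fx,Fy,Fz -0.6 -0.6 -0.19
side bright by x: -38:139 -36:51 -34:51 -32:53 -30:54 -28:54 -26:54 -24:54 -22:54 -20:54 -18:55 -16:54 -14:55 -12:54 -10:53 -8:69 -6:117 -4:124 -2:122 0:164 2:172 4:172 6:171 8:171 10:170 12:171 14:170 16:170 18:171 20:171 22:170 24:171 26:170
side handle x [-78.  -66.5 -60.6]
side head x [-147.3  -12.2]
top bright by x: 
top head x [-151.1 -109.2]
```

Request:
step_arm(
  deltas=[
    [1,0.04,0.004,0,0],
    [1,0.08,0.004,0,0],
    [1,0.12,0.004,0,0],
    [1,0.142,0.004,0,0],
    [1,0.142,0.004,0,0],
  ],
)

```text
time_s: 30.92
tool_pos: [0.48, 0.0258, 0.058]
tool_rot: [-176.3, 89.7, 173.8]
force: [0.5, 0.2, 1.0]
grip_width: 0.087
```

```bash
python3 plan.py -128 3 58 -90; python3 - <<'E'
from h import *
im,d=read_camera('side'); save('s3.png',cv2.resize(im[200:400,250:510],None,fx=3,fy=3))
E
```

```text
t 30.93 tool press [-126.6    4.1   58. ] F press [ 0.28 -0.48  0.95]
axes
 [[-0.004  0.173  0.985]
 [ 0.     0.985 -0.173]
 [-1.    -0.    -0.004]] 
shift tool [-0.     -0.0014  0.0011]
turn -0.02 or 179.98 q7 -25.3
```

View pics/s3.png

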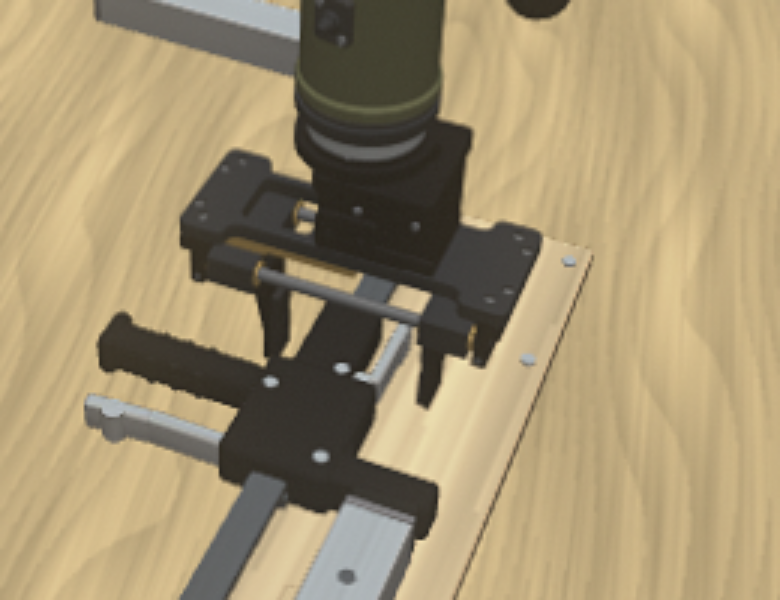

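The fingers straddle the tail and paddle at (275,310) and (430,370). Closing.

Request:
step_arm(
  deltas=[
    [1,0,-0.001,0.001,0],
    [-1,0,-0.001,0.001,0],
    [-1,0,-0.001,0.001,0],
    [-1,0,-0.001,0.001,0],
    [-1,0,-0.001,0.001,0],
    [-1,0,-0.001,0.001,0],
    [-1,0,-0.001,0.001,0],
    [-1,0,-0.001,0.001,0],
  ],
  newtons=16,
)

```text
time_s: 31.98
tool_pos: [0.4811, 0.0236, 0.059]
tool_rot: [-130.5, 89.8, -140.3]
force: [-3.5, -3.4, 3.1]
grip_width: 0.0467
```

```bash
python3 f.py; python3 -c "
from fr import *; print(monitor.get_obs()['grip_width'])"
```

```text
32.12 [-128.6    2.6   59. ] [-4.15  3.92  2.14] [0.23 0.24 0.62]
0.046982065580415865
```

Request:
step_arm(
  deltas=[
    [-1,0,-0.003,0,0],
    [-1,0,-0.01,0,0],
    [-1,0,-0.018,0,0],
    [-1,0,-0.026,0,0],
    [-1,0,-0.034,0,0],
    [-1,0,-0.042,0,0],
    [-1,0,-0.05,0,0],
    [-1,0,-0.058,0,0],
    [-1,0,-0.066,0,0],
    [-1,0,-0.074,0,0],
    [-1,0,-0.08,0,0],
    [-1,0,-0.084,0,0],
  ],
)

```text
time_s: 33.62
tool_pos: [0.4676, -0.0572, 0.0591]
tool_rot: [145.8, 89.9, 136.0]
force: [-2.8, 4.2, -3.6]
grip_width: 0.0465
```

Request:
step_arm(
  deltas=[
    [-1,0,-0.002,0,0],
    [-1,0,-0.004,0,0],
    [-1,0,-0.006,0,0],
    [-1,0,-0.008,0,0],
    [-1,0,-0.008,0,0],
  ],
)

```text
time_s: 34.25
tool_pos: [0.4661, -0.0661, 0.0591]
tool_rot: [-153.8, 89.9, -163.7]
force: [-3.6, 0.9, -6.0]
grip_width: 0.0465
```

```bash
python3 f.py; python3 look.py | grep -v bright
```

```text
34.4 [-219.6    1.9   59.2] [ 1.6   3.82 -7.06] [0.83 0.33 0.37]
t 34.4 tool [-219.6    1.9   59.2] Fx,Fy,Fz 0.89 4.15 -7.38
side head x [-227.7 -102.7]
```

Request:
step_arm(
  deltas=[
    [-1,0,-0.002,0,0],
    [-1,0,-0.004,0,0],
    [-1,0,-0.006,0,0],
    [-1,0,-0.006,0,0],
  ],
)

```text
time_s: 35.0
tool_pos: [0.4653, -0.0711, 0.0592]
tool_rot: [148.6, 89.9, 138.7]
force: [-3.6, 2.8, -8.8]
grip_width: 0.0467
```

```bash
python3 f.py; python3 look.py | grep -v bright
```

```text
35.15 [-224.6    1.8   59.2] [ 2.85  3.91 -7.51] [0.42 0.72 0.14]
t 35.15 tool [-224.6    1.8   59.2] Fx,Fy,Fz 3.33 3.01 -7.48
side head x [-227.6 -107.7]
```

Request:
step_arm(
  deltas=[
    [-1,0,-0.002,0,0],
    [-1,0,-0.003,0,0],
    [-1,0,-0.003,0,0],
  ],
)

```text
time_s: 35.62
tool_pos: [0.4654, -0.0714, 0.0593]
tool_rot: [97.3, 89.8, 87.5]
force: [-2.7, 8.7, -8.1]
grip_width: 0.046
```

```bash
python3 f.py; python3 look.py | grep -v bright
```

```text
35.77 [-224.9    1.7   59.3] [ 8.88  4.77 -7.59] [0.08 0.45 0.24]
t 35.77 tool [-224.9    1.7   59.3] Fx,Fy,Fz 8.78 4.86 -7.51
side head x [-228.7 -107.9]
```

Firm against the stop (8.8 N, no further motion). Easing off slightly, opening, then lifting.

Request:
step_arm(
  deltas=[
    [-1,0,0.0015,0,0],
    [1,0,0.0015,0,0],
    [1,0,0.0015,0,0],
    [1,0,0.0015,0,0],
    [1,0,0.0015,0,0],
    [1,0,0.0015,0,0],
    [1,-0.04,0.0015,0,0],
    [1,-0.09,0.0015,0,0],
    [1,-0.14,0.0015,0,0],
    [1,-0.19,0.0015,0,0],
    [1,-0.19,-0.05,0,0],
    [1,-0.19,-0.11,0,0],
  ],
)

```text
time_s: 37.38
tool_pos: [0.4473, -0.1838, 0.2512]
tool_rot: [-32.1, 89.7, -41.8]
force: [0.8, 0.4, 0.3]
grip_width: 0.0871
```

Request:
step_arm(
  deltas=[
    [1,0,-0.06,0,0],
    [1,0,-0.12,0,0],
    [1,0,-0.18,0,0],
    [1,0,-0.18,0,0],
  ],
)

```text
time_s: 37.88
tool_pos: [0.4126, -0.3662, 0.2489]
tool_rot: [-112.1, 89.9, -122.5]
force: [-0.1, 0.6, -0.1]
grip_width: 0.087
```

```bash
python3 look.py; python3 - <<'E'
from fr import *
im,d=read_camera('side'); save('s4.png',im)
q=topress(cloud('side',d).reshape(-1,3))
s=q[(q[:,1]>20)&(q[:,1]<45)&(q[:,2]>56)&(q[:,2]<76)&(q[:,0]>-250)&(q[:,0]<-190)]; print('paddle',len(s),np.percentile(s,[3,50,97],axis=0).round(1))
im,d=read_camera('top'); g=cv2.resize(im[180:420,0:340],None,fx=2.35,fy=2.35); save('t4.png',g)
E
```

```text
t 37.88 tool [-524.4    2.7  248.9] Fx,Fy,Fz 0.54 0.2 -0.06
side bright by x: -8:136 -6:126 -4:113 -2:121 0:153 2:159 4:159 6:159 8:159 10:160 12:158 14:159 16:158 18:159 20:158 22:159 24:159 26:159
side head x [-227.8 -107.5]
top bright by x: -10:47 -8:53 -6:104 -4:110 -2:121 0:139 2:141 4:142 6:141 8:142 10:141 12:142 14:142 16:141 18:142 20:142 22:141 24:141 26:141
top head x [-228.8 -109.5]
paddle 122 [[-245.    22.    57.4]
 [-218.9   27.7   66. ]
 [-193.3   31.1   68.8]]
```

View pics/t4.png

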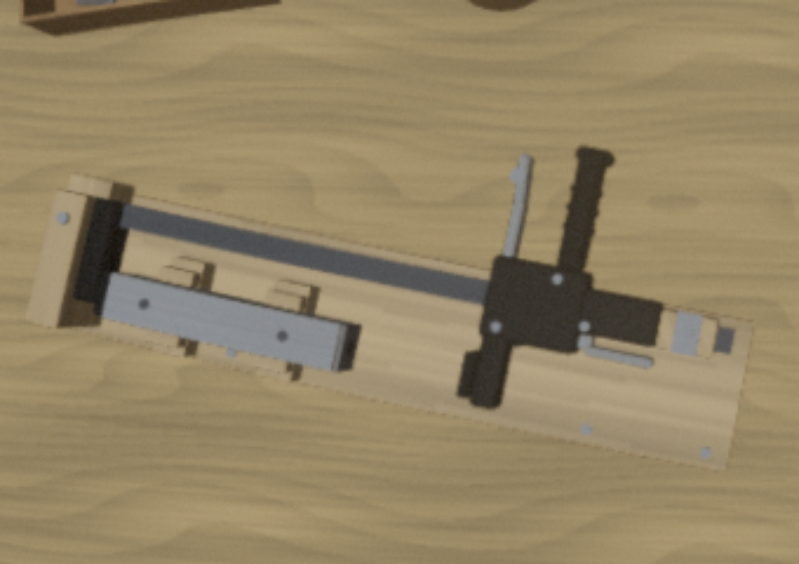

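View pics/s4.png

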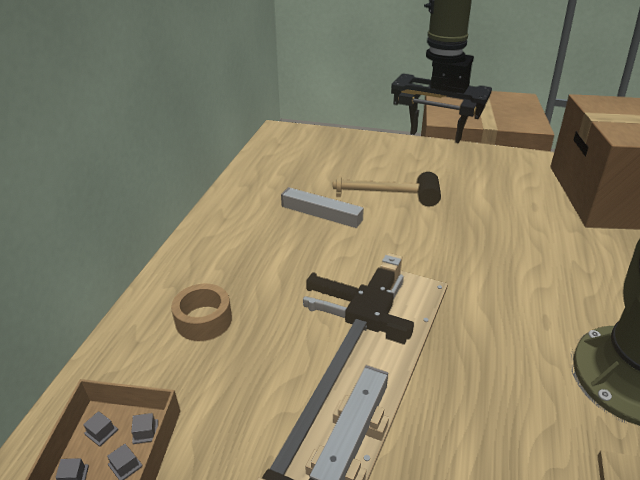

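The last pictures show the tail against the stop block (660,325 in the top crop), the paddle sprung out, the plug flange on the tube (345,350), and the mallet, tape and spare leg where they were. Handing in.

```bash
python3 -c "
from h import *
env.sign_off(); print(monitor.get_obs()['time_s'])"
```

```text
the job is handed in; nothing more can be done
the job is handed in; nothing more can be done
```

I pumped the trigger eight times, with forces of about 5 N free and about 16 N while the plug moved. The plug came home late in the eighth stroke, when the force climbed and the head stopped advancing. A fresh squeeze then held 17.5 N at about 0.19 rad with the head still. After that I pinched the release lever and tail together, slid the jaw back about 96 mm to the stop block, let go and backed away. I handed in at about 38 s of the 72 s.

**Checks that agreed:** The jaw pressed on the stop with 8.8 N and would go no further. In the last pictures the tail is on the block and the lever has sprung back out. The flange lies on the tube end as closely as the cameras can tell (about 1 mm), and the mallet, tape and spare leg look unmoved.

**One doubt:** The eighth stroke briefly reached about 19.7 N, slightly more than I intended. At the stated ratio of 3 to 3.8 that is roughly 59–75 N at the jaw. This is well below the 95 N that crushes the plug, but it may have touched the clamp's 70 N limit.

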